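Roll a sample tube into the reader's V-cradle

TASK

Roll the capped sample tube along the bench on its side, up the reader's grey ramp and into the white V-groove, then push it gently by its orange cap end along the groove until its other end is fully home against the reader. Do it with the fingertips or the outside of the fingers only: never pinch, squeeze, lift or carry the tube. Leave the cups, the test cassette and the small bottle where they stand, and finish with the tube lying still in the groove and the robot clear of it.

Things in the scene. Friction and masses are not known exactly. Their poses are not given: they have to be found in the camera images.
- tube: Closed sample tube lying on its side: round bar 36 mm in diameter, 110 mm long, flat ends, 0.09 to 0.17 kg, amber with paper label and a 30 mm orange cap of the same diameter. Origin at mid-length on the axis. x runs along the tube to the cap end (the end nearer the robot); y and z turn as it rolls. Starts on the bench before the ramp, within 0.2 rad of parallel to the groove; smooth, rolls very freely.
- cradle: Tube reader fixed to the bench: ramp, V-groove and reader box. Origin on the bench under the middle of the groove; z up. The tube rolls along +x: grey ramp from bench level at x = -76 mm to a lip 12.7 mm high at x = -16 mm; white groove, both faces 35 deg, lowest (1.5 mm) at x = 0, far face up to 22.5 mm at x = 30, flat back to x = 46. All this spans y = -80 to +80 mm, open at the +y end (nearer robot).
- face (a point): Where the tube's axis meets the reader box when home: on the flat white box face that closes the groove at y = -80 mm of the cradle, 23.5 mm above the bench; same axes as the cradle. The box spans cradle x = -54 to 46 mm, y = -80 to -150 mm, and is 65 mm high.
- seat (a point): Where the tube's origin lies when it is in the groove and fully home: 55 mm from the reader's face (cradle x = 0, y = -25 mm), 23.5 mm above the bench; same axes as the cradle, the tube lies along y.
- cup_a: Loose cream paper cup with a green and a black band, upright, 98 mm high, 78 mm across the rim; origin at the centre of its base, z up. Stands beyond the cradle. Not to be disturbed.
- cup_b: Second loose cup like cup_a, beyond the cradle, nearer the robot. Not to be disturbed.
- cassette: Loose flat white test cassette 70 x 26 x 6 mm lying on the bench beside the tube's path, on the side away from the robot; origin at the centre of its underside. Not to be disturbed.
- reagent: Loose small upright bottle with a blue cap, 34 mm in diameter, 75 mm high, beside the tube's path on the side away from the robot; origin at the centre of its base. Not to be disturbed.
Not all that is in view belongs to the job. Leave any pink or purple look-alike of the tube alone.

How it is judged:
On the way, in this order (a step that is already met when the one before it is completed fails the run):
1. the tube turns over as it rolls on the bench, before it reaches the groove (angle between the z axis of tube and the z axis of cradle, either way round above 0.9 rad and x of tube in the frame of cradle below -0.03 m).
2. the tube lies in the V-groove, not yet against the reader (x of tube in the frame of cradle between -0.005 and 0.005 m and z of tube in the frame of cradle between 0.0205 and 0.0265 m and angle between the x axis of tube and the y axis of cradle, either way round below 0.06 rad and y of tube in the frame of cradle above -0.02 m), for 0.2 s.
3. the tube is pushed along the groove until its end is home against the reader (x of tube in the frame of cradle between -0.005 and 0.005 m and z of tube in the frame of cradle between 0.0205 and 0.0265 m and angle between the x axis of tube and the y axis of cradle, either way round below 0.06 rad and y of tube in the frame of cradle below -0.0215 m), for 0.2 s.
At the end, for the whole second after the job is handed in: The tube lies still in the V-groove (axis within 5 mm of the groove's middle, within 3 mm of its seated height, parallel within 0.06 rad), its end within 3.5 mm of the reader's face, and the cups, cassette and bottle stand within 15 mm of where they were (all of step 3 and linear speed of tube below 0.01 m/s and distance of each of cup_a, cup_b, cassette, reagent from where it was at the start of the episode below 0.015 m and angle between each of cup_a, cup_b, cassette, reagent's own z axis and vertical below 0.15 rad); the robot touches nothing.
It fails at once if the tube is lifted off the bench (more than 7 mm, before the ramp) (x of tube in the frame of cradle below -0.085 m and height (world z) of tube above 0.025 m).
It fails at once if the tube is lifted over the ramp or out of the groove (more than 8 mm above the lip) (height (world z) of tube above 0.039 m).
It fails at once if the tube is tipped up on end by more than 0.25 rad (angle between tube's own x axis and vertical below 1.32 rad or angle between tube's own x axis and vertical above 1.82 rad).
It fails at once if the tube is squeezed or pushed with more than 30 N (contact force between tube and the fingers above 30 N).
It fails at once if a cup, the cassette or the bottle is pushed more than 15 mm or tipped (distance of any of cup_a, cup_b, cassette, reagent from where it was at the start of the episode above 0.015 m or angle between any of cup_a, cup_b, cassette, reagent's own z axis and vertical above 0.3 rad).
It also fails if it takes over 54 s, if anything falls off the work surface, if the arm or the gripper's body presses on something with over 40 N, if the wrist force passes 120 N, or if a joint passes its speed limit or range.

ROBOT

A 6-joint arm with a two-finger parallel gripper is mounted at the origin on the work surface. World frame = base frame: x ahead of the robot, y to its left, z up, the work surface at z = 0. Lengths are in m, angles in rad, forces in N, time in s.
With the tool pointing down it reaches from about 0.4 to 0.825 m from the base axis. Payload 7 kg.
Tool frame: the origin (TCP) lies on the front face of the gripper's body, between the roots of the fingers; the fingertips stand 66 mm ahead of it and the grasp point (between the pads) lies 47 mm ahead of it; z points along the fingers, y is the line along which they close (so a half turn about z gives the same grasp; the last joint's range is limited). The gripper opens to 88 mm and grips with 3 to 60 N. Pads are 19 mm wide; open, the fingers measure 130 mm over their backs; the gripper's body (78 mm by 193 mm) begins 47 mm behind the grasp point.
Start: joints at [-0.874, 0.359, 0.012, 0, -1.224, -0.288], TCP at [0.268, -0.619, 0.292] pointing down, gripper open.
Joint ranges: [-3.07, 3.07], [-1.43, 2.12], [-1.02, 1.25], [-3.03, 1.67], [-3.05, -0], [-3.03, 3.03]. Speed limits (rad/s): [2.39, 2.39, 3.01, 3.14, 3.14, 3.14].

INTERFACE

Orientations are given as [roll, pitch, yaw] about the fixed x, y, z axes, in that order (R = Rz(yaw) Ry(pitch) Rx(roll)).
In Python, from station import arm gives the robot as it stands. The module is installed in compiled form; this text tells all that it offers.
- The arm moves only by the tool move_arm, never from a script. Its argument "increments" is a list of rows, each an object of numbers: "jaw": the gripper command: -1 is shut, 1 is fully open, values between are in proportion; "dx", "dy", "dz": the shift along the tool's x, y, z in m; "twist": the turn about the tool's z in rad. A call has 1 to 12 rows; each row shifts and turns the commanded pose from where the row before left it, along the tool's axes as they then stand; what a row does not reach is not made up. A row lasts 1/12 s, in which the tool goes at most 41.7 mm and 7.16 degrees, less where a joint would pass 70% of its speed; a pose out of reach is approached as far as the arm can. A call is refused whole if a number of a shift passes 0.0417 or a number of a turn 0.125, either way. A call with a gripper value outside its range is refused whole. The fingers move at their own pace and stop on an object; "force" is the grip in N (left out, the last holds). Time passes only in rows, so rows that do not move let the fingers close. It gives the time, the measured TCP pose, the force, the opening and the grip force at its end, in the units of the state.
- arm.get_state(): the state, without advancing time (a new reading comes with each control period).
- arm.grab_frame(name): name is "scene" or "top"; returns the picture (420x560x3 uint8, blue, green, red); there is no depth.
- arm.camera_info(name): a dict with "K" (3x3 intrinsics, pixels), "k1" (the pictures are not rectified: a ray, as slopes to the right and down, at radius r is drawn at 1 + k1 r^2 times it, then the intrinsics apply), "extrinsics" (4x4, takes a point from camera to world coordinates). Camera axes: x right, y down, z forward; pixel columns grow to the right and rows downward; lengths in m; the calibration is good to about 2 mm. A picture is of the moment at which its call begins. camera_info takes no time and is no camera call.
- arm.job_done(): hands the job in; it is judged then, once.
Trained networks look in the newest picture that a camera, given by its name, has taken for a name from the list of things; names that differ only in an ending like _2 or _b are one class to them, and where a whole thing is asked for, a point or a joint stands for the part that bears it (a point fixed in the world has none). Each returns a list of dicts, best first, with "score" (0 to 1); they miss things now and then, are a little off and sometimes report something else, mostly with a low value. They report only what shows in the picture. A call takes as long as a camera call. They do not tell look-alikes from the thing itself.
- arm.find_in(camera, name): "position" ([x, y, z] in m, in world coordinates, good to about 4 mm: the middle of the surface that is visible of it).
- arm.silhouettes(camera, name): "pixels" (420x560 bool, what is visible of it).
- arm.pinpoint(camera, name): "position" ([x, y, z] in m, in world coordinates, good to about 4 mm: a listed point, or the origin of a listed thing).
The state is a dict: "t": time; "q": joint angles; "qd": joint speeds; "joint_efforts": joint torques, N m; "eef_pos": TCP position; "ee_rot": TCP orientation; "force": force on the tool from outside, world axes, zero at the start; "moment": the same for the moment, N m; "width": finger opening in m; "gripper_force": force on a finger pad.
Only numpy, scipy, OpenCV 4.12 (cv2) and the standard library are available. Lean on these libraries where they do the work, as an engineer would, in place of code of your own. Each camera call takes 0.05 s, during which the arm holds its last target. There are 200 camera calls.

## Working session

There is one attempt and no reset: what is moved stays moved. The work goes in short steps, Python scripts to look and compute and a tool call to move; the robot and the scene stay as the last step left them, time stands still between calls to the robot, and variables do not carry over. Pictures are saved under pics/ and viewed, at most 13 in all, crops included, and the job is handed in when it is done.

Besides the shell and the picture viewer there is one more tool, called after ">>>" as name([rows], argument=value, ...), one row to a line, values as JSON. move_arm: Moves the arm, as the interface text tells. Its arguments: {"type":"object","properties":{"increments":{"type":"array"},"force":{"type":"number"}},"required":["increments"]}

```bash
mkdir -p pics; cat > h.py <<'E'
from station import arm
import numpy as np, cv2
def pix(cam,p):
    c=arm.camera_info(cam);K=np.array(c["K"]);E=np.linalg.inv(np.array(c["extrinsics"]))
    q=E[:3,:3]@np.array(p)+E[:3,3];s=q[:2]/q[2];s=s*(1+c["k1"]*(s@s));return K[:2,:2]@s+K[:2,2]
def ray(cam,uv,z):
    c=arm.camera_info(cam);K=np.array(c["K"]);E=np.array(c["extrinsics"])
    d=np.linalg.solve(K,[uv[0],uv[1],1.])[:2];s=d.copy()
    for _ in range(20): s=d/(1+c["k1"]*(s@s))
    v=E[:3,:3]@np.array([s[0],s[1],1]);o=E[:3,3];return o+v*(z-o[2])/v[2]
E
python3 - <<'E'
from h import *
for c in("scene","top"): cv2.imwrite(f"pics/{c}0.png",arm.grab_frame(c))
for n in("tube","cradle","face","seat","cup_a","cassette","reagent"):
  for c in("scene","top"):
    for r in arm.pinpoint(c,n): print(n,c,round(r["score"],2),np.round(r["position"],3),np.round(pix(c,r["position"])))
s=arm.get_state();print(s["t"],s["eef_pos"],s["ee_rot"],s["width"])
E
```

```text
tube scene 0.96 [0.677 0.377 0.017] [351. 301.]
tube scene 0.94 [ 0.771 -0.022  0.017] [107. 232.]
tube scene 0.93 [0.764 0.123 0.015] [169. 264.]
tube top 0.77 [ 0.772 -0.024  0.017] [396. 116.]
tube top 0.77 [0.683 0.38  0.012] [158. 161.]
tube top 0.61 [0.76  0.128 0.014] [308. 121.]
tube top 0.34 [0.418 0.092 0.003] [328. 326.]
cradle scene 0.7 [0.564 0.089 0.   ] [241. 206.]
cradle top 0.98 [0.562 0.092 0.002] [327. 236.]
face scene 0.94 [0.542 0.168 0.024] [282. 203.]
face top 0.91 [0.548 0.171 0.02 ] [280. 243.]
seat scene 0.65 [0.555 0.113 0.021] [253. 198.]
seat scene 0.29 [0.54  0.169 0.021] [284. 205.]
seat top 0.58 [0.556 0.115 0.024] [315. 239.]
cup_a scene 0.8 [0.418 0.093 0.001] [289. 175.]
cup_a scene 0.76 [ 0.448 -0.032  0.001] [233. 165.]
cup_a top 0.63 [ 0.449 -0.034  0.001] [405. 307.]
cup_a top 0.58 [0.419 0.093 0.003] [327. 325.]
cassette scene 0.76 [0.656 0.256 0.005] [285. 266.]
cassette top 0.95 [0.661 0.26  0.001] [229. 177.]
reagent scene 0.94 [ 0.771  0.262 -0.   ] [238. 316.]
reagent top 0.79 [ 0.77   0.262 -0.001] [231. 117.]
reagent top 0.66 [0.561 0.092 0.001] [327. 237.]
0.8 [ 0.2683056  -0.61933541  0.29218914] [ 3.14159195e+00  3.91144786e-05 -2.73278026e+00] 0.08747045210721352
```

View pics/scene0.png

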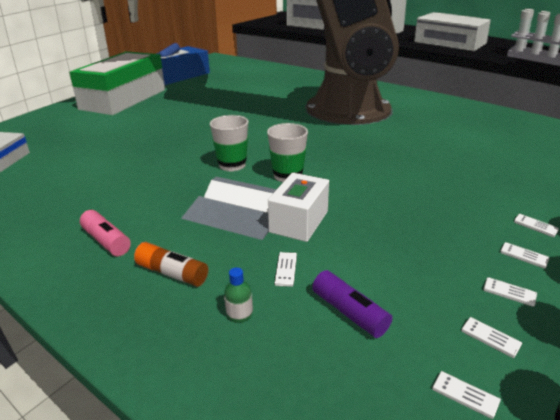

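View pics/top0.png

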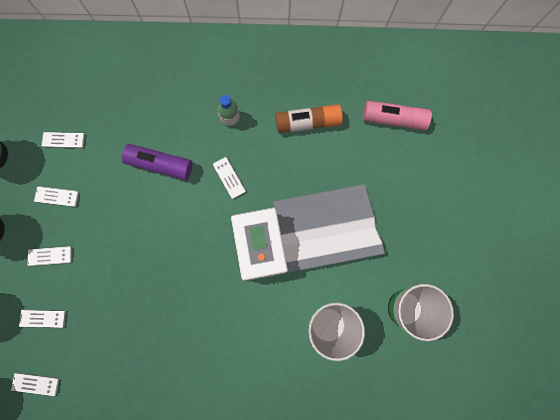

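Candidates, as pixels in the top view: amber tube with orange cap (310,119), pink look-alike (398,116) and purple look-alike (157,162). I choose the amber one. Next I check it in one crop and measure the headings.

```bash
python3 - <<'E'
from h import *
im=arm.grab_frame("top")
cv2.imwrite("pics/crop.png",cv2.resize(im[90:290,210:450],None,fx=3,fy=3,interpolation=cv2.INTER_CUBIC)[:600])
for r in arm.silhouettes("top","tube"):
    m=r["pixels"].astype(np.uint8);v,u=np.nonzero(m)
    if len(u)<50: continue
    box=cv2.boxPoints(cv2.minAreaRect(np.c_[u,v].astype(np.float32)))
    P=np.array([ray("top",b,.018)[:2] for b in box]);e=[P[1]-P[0],P[2]-P[1]];l=max(e,key=np.linalg.norm);l=l*np.sign(-l[1])
    print("tube",r["score"],P.mean(0),[np.linalg.norm(x) for x in e],"dir",np.arctan2(l[1],l[0]))
im=im.astype(int)
E
```

```text
tube 0.97 [0.76324252 0.12704281] [np.float64(0.1158974806212441), np.float64(0.04017703287784951)] dir -1.427977215935901
tube 0.85 [0.68036456 0.38111773] [np.float64(0.03627014785326336), np.float64(0.11862296286350514)] dir -1.8282619732611596
tube 0.83 [ 0.7737603 -0.0258162] [np.float64(0.04047383709619109), np.float64(0.11865760327625358)] dir -1.6947666673613444
```

View pics/crop.png

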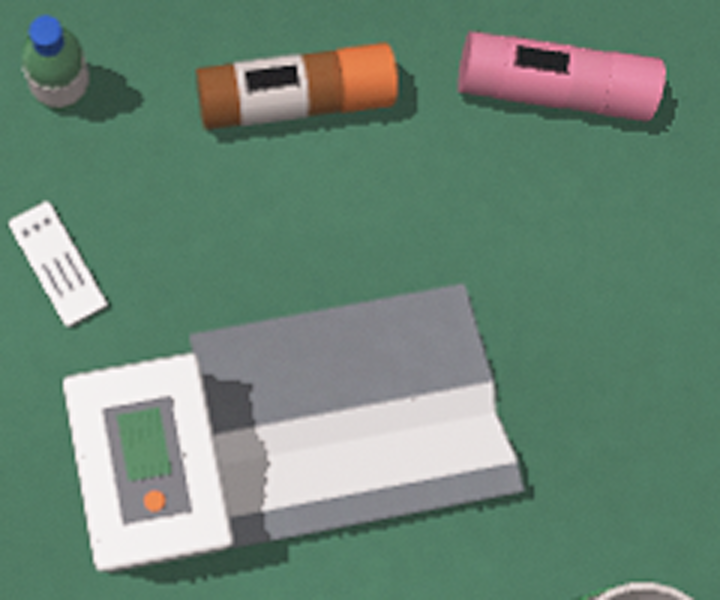

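The crop shows the amber tube with its orange cap at (297,85). The ramp foot corners are at about (192,335) and (465,286), the lip end at (492,382), and the reader box top corners at (64,379), (200,352), (232,546) and (98,571). I fit the cradle pose to these.

```bash
python3 - <<'E'
from h import *
from scipy.optimize import least_squares
pts=[((192,335),(-.076,-.08,0)),((465,286),(-.076,.08,0)),((492,382),(-.016,.08,.0127)),((64,379),(-.054,-.15,.065)),((200,352),(-.054,-.08,.065)),((232,546),(.046,-.08,.065)),((98,571),(.046,-.15,.065)),((515,462),(.03,.08,.0225)),((523,490),(.046,.08,.0225))]
w=lambda p,l:np.r_[p[:2]+np.array([[np.cos(p[2]),-np.sin(p[2])],[np.sin(p[2]),np.cos(p[2])]])@l[:2],l[2]]
f=lambda p:np.concatenate([pix("top",w(p,l))-(np.array(c)/3-.33+[210,90]) for c,l in pts])
p=least_squares(f,[.563,.091,-2.92]).x;print(p,np.round(f(p).reshape(-1,2),1).tolist())
R=np.array([[np.cos(p[2]),-np.sin(p[2])],[np.sin(p[2]),np.cos(p[2])]])
for n,q in dict(tube=(.763,.127),cass=(.658,.258),bot=(.77,.262),cb=(.449,-.033),ca=(.419,.093),pink=(.772,-.024)).items(): print(n,(np.array(q)-p[:2])@R)
print("groove y dir",p[2]+np.pi/2)
E
```

```text
[ 0.56252596  0.0903795  -2.93418567] [[-0.7, -0.1], [0.1, -0.7], [0.7, 0.1], [-0.7, -0.8], [-0.9, -0.1], [0.9, 0.0], [-0.8, 0.6], [0.9, 0.2], [0.5, 0.6]]
tube [-0.20371852  0.00544659]
cass [-0.1279448  -0.14436777]
bot [-0.23836812 -0.12521865]
cb [0.13649959 0.09735763]
ca [ 0.13991031 -0.03211966]
pink [-0.18143124  0.15506369]
groove y dir -1.363389342988516
```

>>> move_arm([
  {"jaw":0.36,"twist":0.0887},
  {"jaw":0.36,"twist":0.0887},
  {"jaw":0.36,"twist":0.0887},
  {"jaw":0.36,"dx":-0.0265,"dy":0.0276,"dz":0.004},
  {"jaw":0.36,"dx":-0.0265,"dy":0.0276,"dz":0.004},
  {"jaw":0.36,"dx":-0.0265,"dy":0.0276,"dz":0.004},
  {"jaw":0.36,"dx":-0.0265,"dy":0.0276,"dz":0.004},
  {"jaw":0.36,"dx":-0.0265,"dy":0.0276,"dz":0.004},
  {"jaw":0.36,"dx":-0.0265,"dy":0.0276,"dz":0.004},
  {"jaw":0.36,"dx":-0.0265,"dy":0.0276,"dz":0.004},
  {"jaw":0.36,"dx":-0.0265,"dy":0.0276,"dz":0.004},
  {"jaw":0.36,"dx":-0.0265,"dy":0.0276,"dz":0.004},
])

```text
$.increments[0]: bad value
```

>>> move_arm([
  {"jaw":0.36,"dx":-0.0265,"dy":0.0276,"dz":0.004},
  {"jaw":0.36,"dx":-0.0265,"dy":0.0276,"dz":0.004},
  {"jaw":0.36,"dx":-0.0265,"dy":0.0276,"dz":0.004},
  {"jaw":0.36,"dx":-0.0265,"dy":0.0276,"dz":0.004},
  {"jaw":0.36,"dx":-0.0265,"dy":0.0276,"dz":0.004},
  {"jaw":0.36,"dx":-0.0265,"dy":0.0276,"dz":0.004},
  {"jaw":0.36,"dx":-0.0265,"dy":0.0276,"dz":0.004},
  {"jaw":0.36,"dx":-0.0265,"dy":0.0276,"dz":0.004},
  {"jaw":0.36,"dx":-0.0265,"dy":0.0276,"dz":0.004},
  {"jaw":0.36,"dx":-0.0265,"dy":0.0276,"dz":0.004},
  {"jaw":0.36,"dx":-0.0265,"dy":0.0276,"dz":0.004},
  {"jaw":0.36},
])

```text
$.increments[0]: bad value
```

>>> move_arm([
  {"jaw":0.36,"dx":0,"dy":0,"dz":0,"twist":0.0887},
  {"jaw":0.36,"dx":0,"dy":0,"dz":0,"twist":0.0887},
  {"jaw":0.36,"dx":0,"dy":0,"dz":0,"twist":0.0887},
  {"jaw":0.36,"dx":-0.0265,"dy":0.0276,"dz":0.004,"twist":0},
  {"jaw":0.36,"dx":-0.0265,"dy":0.0276,"dz":0.004,"twist":0},
  {"jaw":0.36,"dx":-0.0265,"dy":0.0276,"dz":0.004,"twist":0},
  {"jaw":0.36,"dx":-0.0265,"dy":0.0276,"dz":0.004,"twist":0},
  {"jaw":0.36,"dx":-0.0265,"dy":0.0276,"dz":0.004,"twist":0},
  {"jaw":0.36,"dx":-0.0265,"dy":0.0276,"dz":0.004,"twist":0},
  {"jaw":0.36,"dx":-0.0265,"dy":0.0276,"dz":0.004,"twist":0},
  {"jaw":0.36,"dx":-0.0265,"dy":0.0276,"dz":0.004,"twist":0},
  {"jaw":0.36,"dx":-0.0265,"dy":0.0276,"dz":0.004,"twist":0},
])

```text
t: 1.9
eef_pos: [0.4699, -0.3379, 0.2563]
ee_rot: [-3.141, 0.001, -2.999]
force: [-0.2, -1.3, 0.5]
width: 0.0596
gripper_force: 0.0
```

>>> move_arm([
  {"jaw":0.36,"dx":-0.0265,"dy":0.0276,"dz":0.004,"twist":0},
  {"jaw":0.36,"dx":-0.0265,"dy":0.0276,"dz":0.004,"twist":0},
  {"jaw":0.36,"dx":-0.0265,"dy":0.0276,"dz":0.004,"twist":0},
  {"jaw":0.36,"dx":-0.0265,"dy":0.0276,"dz":0.004,"twist":0},
  {"jaw":0.36,"dx":-0.0265,"dy":0.0276,"dz":0.004,"twist":0},
  {"jaw":0.36,"dx":-0.0265,"dy":0.0276,"dz":0.004,"twist":0},
  {"jaw":0.36,"dx":-0.0265,"dy":0.0276,"dz":0.004,"twist":0},
  {"jaw":0.36,"dx":-0.0265,"dy":0.0276,"dz":0.004,"twist":0},
  {"jaw":0.36,"dx":-0.0265,"dy":0.0276,"dz":0.004,"twist":0},
  {"jaw":0.36,"dx":-0.0265,"dy":0.0276,"dz":0.004,"twist":0},
  {"jaw":0.36,"dx":-0.0265,"dy":0.0276,"dz":0.004,"twist":0},
  {"jaw":0.36,"dx":-0.0265,"dy":0.0276,"dz":0.004,"twist":0},
])

```text
t: 2.9
eef_pos: [0.7376, 0.0352, 0.208]
ee_rot: [-3.142, 0.0, -2.999]
force: [0.6, -0.5, -0.6]
width: 0.0595
gripper_force: 0.0
```

>>> move_arm([
  {"jaw":0.36,"dx":-0.0265,"dy":0.0276,"dz":0.004,"twist":0},
  {"jaw":0.36,"dx":-0.0265,"dy":0.0276,"dz":0.004,"twist":0},
  {"jaw":0.36,"dx":-0.0265,"dy":0.0276,"dz":0.004,"twist":0},
  {"jaw":0.36,"dx":0,"dy":0,"dz":0.01,"twist":0},
  {"jaw":0.36,"dx":0,"dy":0,"dz":0.01,"twist":0},
  {"jaw":0.36,"dx":0,"dy":0,"dz":0,"twist":0},
])

```text
t: 3.4
eef_pos: [0.8022, 0.1267, 0.1724]
ee_rot: [-3.141, -0.005, -2.999]
force: [-0.7, -0.4, -1.5]
width: 0.0595
gripper_force: 0.0
```

>>> move_arm([
  {"jaw":0.36,"dx":-0.001,"dy":0,"dz":0.018,"twist":0},
  {"jaw":0.36,"dx":0,"dy":0,"dz":0.018,"twist":0},
  {"jaw":0.36,"dx":0,"dy":0,"dz":0.018,"twist":0},
  {"jaw":0.36,"dx":0,"dy":0,"dz":0,"twist":0},
])

```text
t: 3.73
eef_pos: [0.8023, 0.125, 0.1184]
ee_rot: [-3.141, -0.006, -3.001]
force: [-1.0, -0.1, -1.3]
width: 0.0597
gripper_force: 0.0
```

```bash
python3 - <<'E'
from h import *
a=arm.grab_frame("scene");b=arm.grab_frame("top")
s=arm.get_state();print(s["eef_pos"],s["ee_rot"])
cv2.imwrite("pics/s1.png",np.vstack([cv2.resize(a[180:340,60:330],(540,320)),cv2.resize(b[60:200,200:470],(540,280))]))
E
```

```text
[0.80425454 0.12560794 0.12254422] [-3.14097664e+00 -9.33753213e-04 -2.99974349e+00]
```

View pics/s1.png

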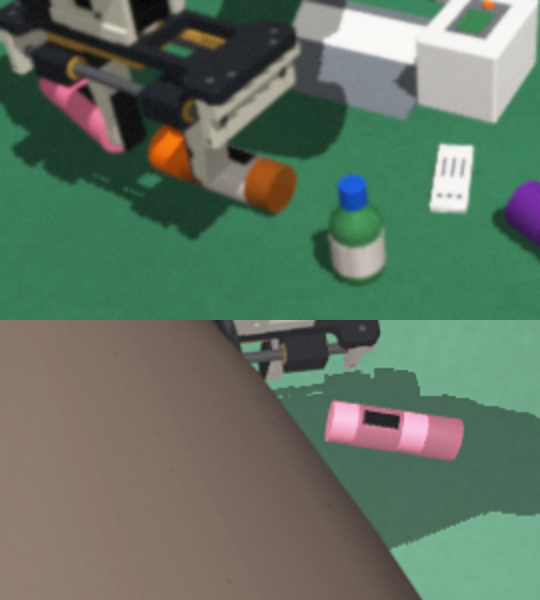

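```bash
python3 - <<'E'
from h import *
y=np.array([-.142,.99]);c=np.array([.8043,.1256]);t=np.array([.763,.127])
for s in(.03,.051,-.03,-.051): print(s,pix("scene",[*(c+y*s),.0565]))
for s in(.055,-.055): print("tube",s,pix("scene",[*(t+y*s),.018]))
E
```

```text
0.03 [160.3399597  263.65267892]
0.051 [172.49365043 268.4502423 ]
-0.03 [127.83540341 250.70747927]
-0.051 [117.19596481 246.43272869]
tube 0.055 [201.2981572  275.24638306]
tube -0.055 [143.44968782 252.77829983]
```

>>> move_arm([
  {"jaw":0.36,"dx":0,"dy":0,"dz":0.012,"twist":0},
  {"jaw":0.36,"dx":0,"dy":0,"dz":0.012,"twist":0},
  {"jaw":0.36,"dx":0,"dy":0,"dz":0.012,"twist":0},
  {"jaw":0.36,"dx":0,"dy":0,"dz":0.006,"twist":0},
  {"jaw":0.36,"dx":0,"dy":0,"dz":0,"twist":0},
  {"jaw":0.36,"dx":0,"dy":0,"dz":0,"twist":0},
])

```text
t: 4.33
eef_pos: [0.8044, 0.1268, 0.0794]
ee_rot: [-3.141, -0.001, -2.999]
force: [0.4, 0.3, 0.2]
width: 0.0599
gripper_force: 0.0
```

>>> move_arm([
  {"jaw":0.36,"dx":0.003,"dy":0,"dz":0,"twist":0},
  {"jaw":0.36,"dx":0.003,"dy":0,"dz":0,"twist":0},
  {"jaw":0.36,"dx":0.002,"dy":0,"dz":0,"twist":0},
  {"jaw":0.36,"dx":0.002,"dy":0,"dz":0,"twist":0},
  {"jaw":0.36,"dx":0.002,"dy":0,"dz":0,"twist":0},
  {"jaw":0.36,"dx":0.002,"dy":0,"dz":0,"twist":0},
  {"jaw":0.36,"dx":0.002,"dy":0,"dz":0,"twist":0},
  {"jaw":0.36,"dx":0.002,"dy":0,"dz":0,"twist":0},
  {"jaw":0.36,"dx":0.003,"dy":0,"dz":0,"twist":0},
  {"jaw":0.36,"dx":0.003,"dy":0,"dz":0,"twist":0},
  {"jaw":0.36,"dx":0.003,"dy":0,"dz":0,"twist":0},
  {"jaw":0.36,"dx":0.003,"dy":0,"dz":0,"twist":0},
])

```text
t: 5.33
eef_pos: [0.7745, 0.1226, 0.0801]
ee_rot: [-3.142, -0.0, -2.999]
force: [-0.3, -0.5, -0.3]
width: 0.0596
gripper_force: 0.1
```

```bash
python3 - <<'E'
from h import *
for k in range(2):
  a=arm.grab_frame("scene")
  r=[x for x in arm.pinpoint("scene","tube") if abs(x["position"][1]-.12)<.08]
  for x in r: print(arm.get_state()["t"],x["score"],np.round(x["position"],4))
print(arm.get_state()["eef_pos"])
cv2.imwrite("pics/s2.png",cv2.resize(a[160:340,60:330],(810,540))[:, :800])
E
```

```text
5.4333 0.93 [0.7458 0.1217 0.0183]
5.5333 0.62 [0.7422 0.123  0.0163]
[0.77488367 0.12266997 0.08027478]
```

View pics/s2.png

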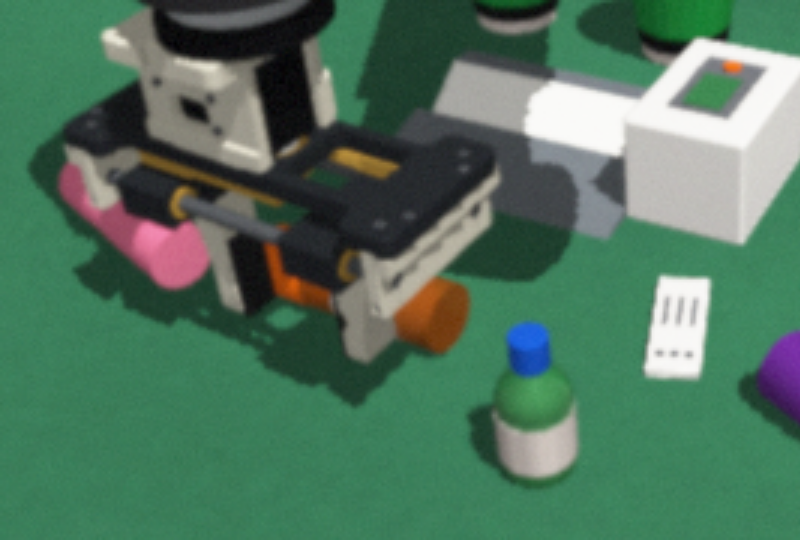

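>>> move_arm([
  {"jaw":0.36,"dx":0.004,"dy":0,"dz":0,"twist":-0.003},
  {"jaw":0.36,"dx":0.004,"dy":0,"dz":0,"twist":-0.003},
  {"jaw":0.36,"dx":0.004,"dy":0,"dz":0,"twist":-0.003},
  {"jaw":0.36,"dx":0.004,"dy":0,"dz":0,"twist":-0.003},
  {"jaw":0.36,"dx":0.004,"dy":0,"dz":0,"twist":-0.003},
  {"jaw":0.36,"dx":0.004,"dy":0,"dz":0,"twist":-0.003},
  {"jaw":0.36,"dx":0.004,"dy":0,"dz":0,"twist":-0.003},
  {"jaw":0.36,"dx":0.004,"dy":0,"dz":0,"twist":-0.003},
  {"jaw":0.36,"dx":0.004,"dy":0.0005,"dz":0,"twist":-0.003},
  {"jaw":0.36,"dx":0.004,"dy":0.0005,"dz":0,"twist":-0.003},
  {"jaw":0.36,"dx":0.004,"dy":0.0005,"dz":0,"twist":-0.003},
  {"jaw":0.36,"dx":0.004,"dy":0.0005,"dz":0,"twist":-0.003},
])

```text
t: 6.53
eef_pos: [0.7268, 0.117, 0.0802]
ee_rot: [3.142, -0.0, -2.963]
force: [-0.8, -0.4, 0.7]
width: 0.0599
gripper_force: 0.1
```

>>> move_arm([
  {"jaw":0.36,"dx":0.004,"dy":0.0005,"dz":0,"twist":-0.003},
  {"jaw":0.36,"dx":0.004,"dy":0.0005,"dz":0,"twist":-0.003},
  {"jaw":0.36,"dx":0.004,"dy":0.0005,"dz":0,"twist":-0.003},
  {"jaw":0.36,"dx":0.004,"dy":0.0005,"dz":0,"twist":-0.003},
  {"jaw":0.36,"dx":0.004,"dy":0.0005,"dz":0,"twist":-0.003},
  {"jaw":0.36,"dx":0.004,"dy":0.0005,"dz":0,"twist":-0.003},
  {"jaw":0.36,"dx":0.004,"dy":0.0005,"dz":0,"twist":-0.003},
  {"jaw":0.36,"dx":0.004,"dy":0.0005,"dz":0,"twist":-0.003},
  {"jaw":0.36,"dx":0.004,"dy":0,"dz":0,"twist":-0.003},
  {"jaw":0.36,"dx":0.004,"dy":0,"dz":0,"twist":-0.002},
])

```text
t: 7.37
eef_pos: [0.6868, 0.1132, 0.0802]
ee_rot: [3.142, 0.0, -2.934]
force: [0.9, 0.1, 0.1]
width: 0.0596
gripper_force: 0.1
```

```bash
python3 - <<'E'
from h import *
C=lambda p:np.round((np.array(p)[:2]-[.5625,.0904])@np.array([[-.9786,.2059],[-.2059,-.9786]]),4)
for c in("scene","top"):
  a=arm.grab_frame(c)
  for x in arm.pinpoint(c,"tube"): print(c,x["score"],np.round(x["position"],4),C(x["position"]))
  if c=="scene": cv2.imwrite("pics/s3.png",cv2.resize(a[140:320,90:360],(800,533)))
s=arm.get_state();print(s["t"],s["eef_pos"],C(s["eef_pos"]),s["ee_rot"])
E
```

```text
scene 0.89 [0.6774 0.377  0.0182] [-0.1715 -0.2568]
scene 0.68 [0.6576 0.1111 0.0186] [-0.0973 -0.0007]
scene 0.62 [ 0.7707 -0.0242  0.0186] [-0.1801  0.155 ]
top 0.84 [ 0.7696 -0.025   0.0186] [-0.1789  0.1556]
top 0.58 [0.6512 0.1119 0.0157] [-0.0912 -0.0028]
7.5667 [0.68719456 0.11327835 0.08029286] [-0.1267  0.0033] [-3.14158484e+00  1.71158779e-04 -2.93383879e+00]
```

View pics/s3.png

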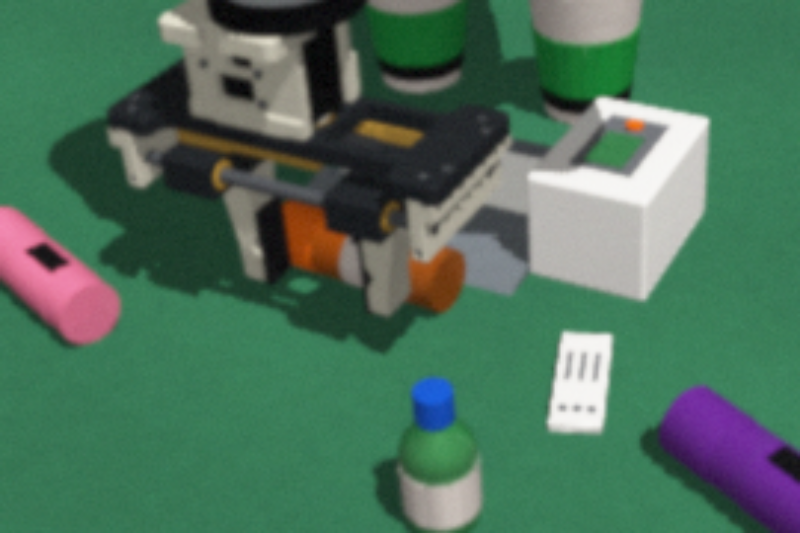

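>>> move_arm([
  {"jaw":0.36,"dx":0.003,"dy":0,"dz":0,"twist":0},
  {"jaw":0.36,"dx":0.004,"dy":0,"dz":0,"twist":0},
  {"jaw":0.36,"dx":0.004,"dy":0,"dz":0,"twist":0},
  {"jaw":0.36,"dx":0.004,"dy":0,"dz":0,"twist":0},
  {"jaw":0.36,"dx":0.004,"dy":0,"dz":-0.0005,"twist":0},
  {"jaw":0.36,"dx":0.004,"dy":0,"dz":-0.0005,"twist":0},
  {"jaw":0.36,"dx":0.004,"dy":0,"dz":-0.0005,"twist":0},
  {"jaw":0.36,"dx":0.004,"dy":0,"dz":-0.0005,"twist":0},
  {"jaw":0.36,"dx":0.004,"dy":0,"dz":-0.0005,"twist":0},
  {"jaw":0.36,"dx":0.004,"dy":0,"dz":-0.0005,"twist":0},
  {"jaw":0.36,"dx":0.004,"dy":0,"dz":-0.0005,"twist":0},
  {"jaw":0.36,"dx":0.004,"dy":0,"dz":-0.0005,"twist":0},
])

```text
t: 8.57
eef_pos: [0.6404, 0.1034, 0.084]
ee_rot: [3.142, -0.001, -2.934]
force: [1.1, 0.2, 1.1]
width: 0.0596
gripper_force: 0.8
```

>>> move_arm([
  {"jaw":0.36,"dx":0.004,"dy":0,"dz":-0.0005,"twist":0},
  {"jaw":0.36,"dx":0.004,"dy":0,"dz":-0.0005,"twist":0},
  {"jaw":0.36,"dx":0.004,"dy":0,"dz":-0.0005,"twist":0},
  {"jaw":0.36,"dx":0.004,"dy":0,"dz":-0.0005,"twist":0},
  {"jaw":0.36,"dx":0.004,"dy":0,"dz":-0.0005,"twist":0},
  {"jaw":0.36,"dx":0.004,"dy":0,"dz":-0.0005,"twist":0},
  {"jaw":0.36,"dx":0.003,"dy":0,"dz":-0.0005,"twist":0},
  {"jaw":0.36,"dx":0.003,"dy":0,"dz":-0.0005,"twist":0},
  {"jaw":0.36,"dx":0.003,"dy":0,"dz":0,"twist":0},
  {"jaw":0.36,"dx":0.003,"dy":0,"dz":0,"twist":0},
  {"jaw":0.36,"dx":0.002,"dy":0,"dz":0,"twist":0},
  {"jaw":0.36,"dx":0.002,"dy":0,"dz":0,"twist":0},
])

```text
t: 9.57
eef_pos: [0.6013, 0.0951, 0.0878]
ee_rot: [-3.141, -0.001, -2.934]
force: [0.1, 0.0, -0.7]
width: 0.0598
gripper_force: 0.0
```

```bash
python3 - <<'E'
from h import *
C=lambda p:np.round((np.array(p)[:2]-[.5625,.0904])@np.array([[-.9786,.2059],[-.2059,-.9786]]),4)
for c in("scene","top"):
  a=arm.grab_frame(c)
  for x in arm.pinpoint(c,"tube"): print(c,x["score"],np.round(x["position"],4),C(x["position"]))
  if c=="scene": cv2.imwrite("pics/s4.png",cv2.resize(a[130:300,140:360],(780,600)))
s=arm.get_state();print(s["t"],s["eef_pos"],C(s["eef_pos"]),s["ee_rot"],s["force"])
E
```

```text
scene 0.75 [0.5602 0.0884 0.025 ] [0.0027 0.0015]
scene 0.67 [0.6756 0.3703 0.0203] [-0.1683 -0.2506]
scene 0.56 [ 0.7719 -0.0229  0.0232] [-0.1816  0.154 ]
top 0.76 [0.561  0.0911 0.0248] [ 0.0013 -0.001 ]
top 0.73 [0.6831 0.3793 0.0127] [-0.1775 -0.2579]
9.7667 [0.60198447 0.09531184 0.08809379] [-0.0397  0.0033] [-3.14154597e+00 -2.03169015e-04 -2.93383862e+00] [-0.736972    0.39522935  0.44973425]
```

View pics/s4.png

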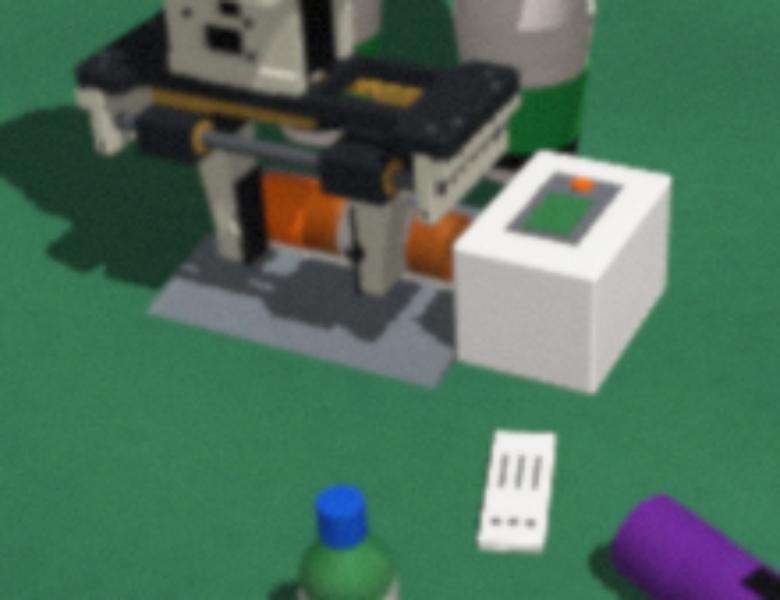

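>>> move_arm([
  {"jaw":0.36,"dx":-0.01,"dy":0,"dz":0,"twist":0},
  {"jaw":0.36,"dx":-0.01,"dy":0,"dz":-0.005,"twist":0},
  {"jaw":0.36,"dx":0,"dy":0,"dz":-0.025,"twist":0},
  {"jaw":0.36,"dx":0,"dy":0,"dz":-0.025,"twist":0},
  {"jaw":-1,"dx":0,"dy":-0.022,"dz":0,"twist":0},
  {"jaw":-1,"dx":0,"dy":-0.022,"dz":0,"twist":0},
  {"jaw":-1,"dx":0.015,"dy":-0.022,"dz":0,"twist":0},
  {"jaw":-1,"dx":0.015,"dy":-0.022,"dz":0,"twist":0},
  {"jaw":-1,"dx":0.015,"dy":0,"dz":0,"twist":0},
  {"jaw":-1,"dx":0.015,"dy":0,"dz":0,"twist":0},
  {"jaw":-1,"dx":0,"dy":0,"dz":0,"twist":0},
  {"jaw":-1,"dx":0,"dy":0,"dz":0,"twist":0},
])

```text
t: 10.77
eef_pos: [0.5813, 0.0008, 0.1435]
ee_rot: [-3.142, 0.001, -2.934]
force: [0.4, 0.2, -0.1]
width: 0.012
gripper_force: 0.0
```

```bash
python3 - <<'E'
from h import *
C=lambda p:np.round((np.array(p)[:2]-[.5625,.0904])@np.array([[-.9786,.2059],[-.2059,-.9786]]),4)
a=arm.grab_frame("scene")
for x in arm.pinpoint("scene","tube"): print(x["score"],np.round(x["position"],4),C(x["position"]))
cv2.imwrite("pics/s5.png",cv2.resize(a[130:300,140:360],(780,600)))
s=arm.get_state();print(s["t"],s["eef_pos"],C(s["eef_pos"]),s["ee_rot"],s["width"],s["force"])
E
```

```text
0.91 [0.6756 0.3766 0.0175] [-0.1696 -0.2568]
0.8 [0.5604 0.0908 0.0232] [ 0.002  -0.0008]
0.78 [ 0.7737 -0.0253  0.0209] [-0.1829  0.1567]
10.8667 [0.58210099 0.00126578 0.14343574] [-0.0008  0.0913] [-3.14145935e+00  9.37703091e-04 -2.93350672e+00] 0.004028935495976022 [0.2820865  0.16650435 0.66766455]
```

View pics/s5.png

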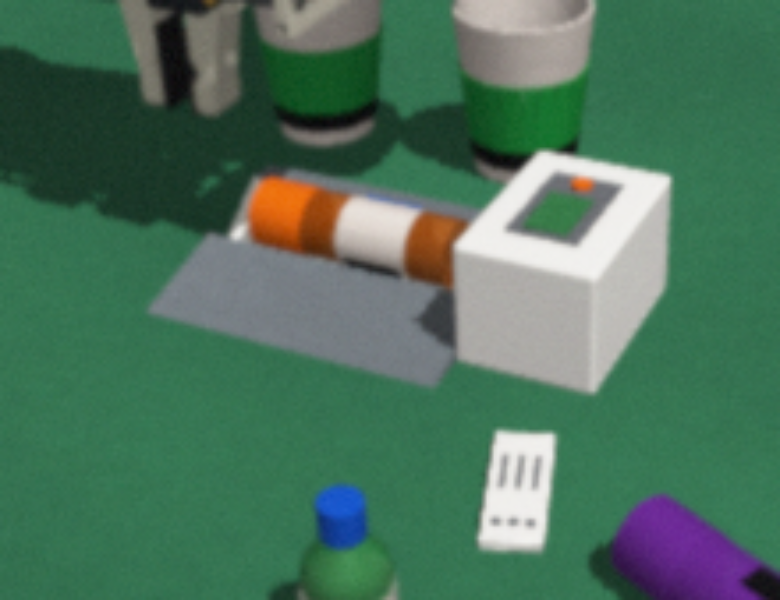

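>>> move_arm([
  {"jaw":-1,"dx":0,"dy":0,"dz":0.02,"twist":0},
  {"jaw":-1,"dx":0,"dy":0,"dz":0.02,"twist":0},
  {"jaw":-1,"dx":0,"dy":0,"dz":0.0195,"twist":0},
  {"jaw":-1,"dx":0,"dy":0,"dz":0,"twist":0},
  {"jaw":-1,"dx":0,"dy":0.003,"dz":0,"twist":0},
  {"jaw":-1,"dx":0,"dy":0.003,"dz":0,"twist":0},
  {"jaw":-1,"dx":0,"dy":0.002,"dz":0,"twist":0},
  {"jaw":-1,"dx":0,"dy":0.002,"dz":0,"twist":0},
  {"jaw":-1,"dx":0,"dy":0.002,"dz":0,"twist":0},
  {"jaw":-1,"dx":0,"dy":0.002,"dz":0,"twist":0},
  {"jaw":-1,"dx":0,"dy":0.002,"dz":0,"twist":0},
  {"jaw":-1,"dx":0,"dy":0.002,"dz":0,"twist":0},
])

```text
t: 11.87
eef_pos: [0.5773, 0.0188, 0.0839]
ee_rot: [3.142, 0.0, -2.934]
force: [1.1, -0.1, 0.5]
width: 0.0005
gripper_force: 0.0
```

>>> move_arm([
  {"jaw":-1,"dx":0,"dy":0.002,"dz":0,"twist":0},
  {"jaw":-1,"dx":0,"dy":0.002,"dz":0,"twist":0},
  {"jaw":-1,"dx":0,"dy":0.002,"dz":0,"twist":0},
  {"jaw":-1,"dx":0,"dy":0.002,"dz":0,"twist":0},
  {"jaw":-1,"dx":0,"dy":0,"dz":0,"twist":0},
])

```text
t: 12.28
eef_pos: [0.5756, 0.0267, 0.0837]
ee_rot: [3.142, -0.0, -2.934]
force: [-0.6, 0.2, -0.8]
width: -0.0003
gripper_force: 0.1
```

```bash
python3 - <<'E'
from h import *
C=lambda p:np.round((np.array(p)[:2]-[.5625,.0904])@np.array([[-.9786,.2059],[-.2059,-.9786]]),4)
a=arm.grab_frame("scene")
for x in arm.pinpoint("scene","tube"): print(x["score"],np.round(x["position"],4),C(x["position"]))
s=arm.get_state();print(s["t"],s["eef_pos"],C(s["eef_pos"]),s["ee_rot"],s["width"],s["force"],s["gripper_force"])
E
```

```text
0.79 [ 0.7718 -0.027   0.0202] [-0.1806  0.158 ]
0.65 [0.6758 0.3773 0.0196] [-0.1699 -0.2574]
12.3833 [0.57564424 0.02652983 0.08361077] [0.0003 0.0652] [ 3.14150721e+00 -5.71121285e-05 -2.93381325e+00] 0.0003269425291342869 [0.37494292 0.41642782 0.24327531] 9.441070858429157e-06
```

>>> move_arm([
  {"jaw":-1,"dx":0,"dy":0.002,"dz":0,"twist":0},
  {"jaw":-1,"dx":0,"dy":0.002,"dz":0,"twist":0},
  {"jaw":-1,"dx":0,"dy":0.002,"dz":0,"twist":0},
  {"jaw":-1,"dx":0,"dy":0.002,"dz":0,"twist":0},
  {"jaw":-1,"dx":0,"dy":0.001,"dz":0,"twist":0},
  {"jaw":-1,"dx":0,"dy":0.001,"dz":0,"twist":0},
  {"jaw":-1,"dx":0,"dy":0.001,"dz":0,"twist":0},
])

```text
t: 12.97
eef_pos: [0.5734, 0.0373, 0.0836]
ee_rot: [-3.142, -0.0, -2.934]
force: [0.1, -0.5, -0.3]
width: 0.0005
gripper_force: 0.3
```

```bash
python3 - <<'E'
from h import *
C=lambda p:np.round((np.array(p)[:2]-[.5625,.0904])@np.array([[-.9786,.2059],[-.2059,-.9786]]),4)
a=arm.grab_frame("scene")
for x in arm.pinpoint("scene","tube"): print(x["score"],np.round(x["position"],4),C(x["position"]))
s=arm.get_state();print(s["t"],C(s["eef_pos"]),s["force"])
cv2.imwrite("pics/s6.png",cv2.resize(a[130:300,140:360],(780,600)))
E
```

```text
0.95 [ 0.7736 -0.0242  0.0166] [-0.183   0.1556]
0.71 [0.6762 0.3788 0.0181] [-0.1706 -0.2588]
13.0667 [0.0003 0.0541] [0.49550793 0.63255736 0.22097866]
```

View pics/s6.png

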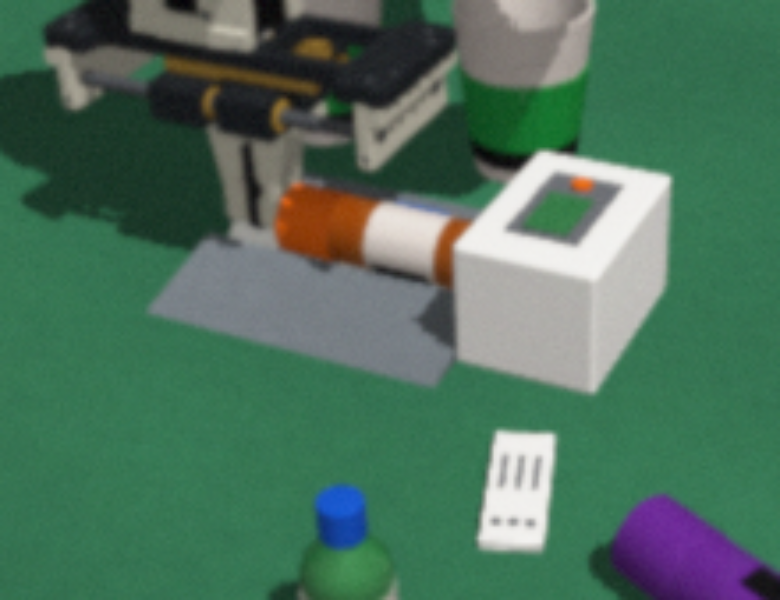

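The finger touches the cap at (285,220) and the tube is sliding cleanly, about 3 mm short of home. I go on in small steps and watch the force.

>>> move_arm([
  {"jaw":-1,"dx":0,"dy":0.001,"dz":0,"twist":0},
  {"jaw":-1,"dx":0,"dy":0.0005,"dz":0,"twist":0},
  {"jaw":-1,"dx":0,"dy":0.0005,"dz":0,"twist":0},
  {"jaw":-1,"dx":0,"dy":0.0005,"dz":0,"twist":0},
  {"jaw":-1,"dx":0,"dy":0,"dz":0,"twist":0},
])

```text
t: 13.48
eef_pos: [0.5729, 0.0397, 0.0837]
ee_rot: [3.142, 0.0, -2.934]
force: [-0.5, -0.7, -0.1]
width: 0.0008
gripper_force: 0.3
```

>>> move_arm([
  {"jaw":-1,"dx":0,"dy":0.0005,"dz":0,"twist":0},
  {"jaw":-1,"dx":0,"dy":0.0005,"dz":0,"twist":0},
  {"jaw":-1,"dx":0,"dy":0,"dz":0,"twist":0},
  {"jaw":-1,"dx":0,"dy":0,"dz":0,"twist":0},
])

```text
t: 13.82
eef_pos: [0.5727, 0.0406, 0.0837]
ee_rot: [3.142, -0.0, -2.934]
force: [0.6, -1.3, -0.5]
width: 0.0005
gripper_force: 0.2
```

>>> move_arm([
  {"jaw":-1,"dx":0,"dy":0.0005,"dz":0,"twist":0},
  {"jaw":-1,"dx":0,"dy":0.0005,"dz":0,"twist":0},
  {"jaw":-1,"dx":0,"dy":0,"dz":0,"twist":0},
])

```text
t: 14.07
eef_pos: [0.5725, 0.0417, 0.0837]
ee_rot: [-3.142, -0.0, -2.934]
force: [0.8, -0.3, 0.6]
width: 0.0005
gripper_force: 0.3
```

>>> move_arm([
  {"jaw":-1,"dx":0,"dy":0.0005,"dz":0,"twist":0},
  {"jaw":-1,"dx":0,"dy":0.0003,"dz":0,"twist":0},
  {"jaw":-1,"dx":0,"dy":0,"dz":0,"twist":0},
])

```text
t: 14.32
eef_pos: [0.5723, 0.0424, 0.0837]
ee_rot: [3.142, 0.0, -2.934]
force: [-0.3, -0.5, -0.1]
width: 0.0004
gripper_force: 0.3
```

>>> move_arm([
  {"jaw":-1,"dx":0,"dy":0.0005,"dz":0,"twist":0},
  {"jaw":-1,"dx":0,"dy":0.0003,"dz":0,"twist":0},
  {"jaw":-1,"dx":0,"dy":0,"dz":0,"twist":0},
])

```text
t: 14.57
eef_pos: [0.5721, 0.0432, 0.0836]
ee_rot: [3.142, -0.0, -2.934]
force: [0.4, -0.0, -0.3]
width: 0.0006
gripper_force: 0.3
```

>>> move_arm([
  {"jaw":-1,"dx":0,"dy":0.0005,"dz":0,"twist":0},
  {"jaw":-1,"dx":0,"dy":0.0003,"dz":0,"twist":0},
  {"jaw":-1,"dx":0,"dy":0,"dz":0,"twist":0},
])

```text
t: 14.82
eef_pos: [0.572, 0.044, 0.0837]
ee_rot: [3.142, 0.0, -2.934]
force: [-0.8, -0.9, -0.6]
width: 0.0003
gripper_force: 0.3
```

>>> move_arm([
  {"jaw":-1,"dx":0,"dy":0.0005,"dz":0,"twist":0},
  {"jaw":-1,"dx":0,"dy":0.0003,"dz":0,"twist":0},
  {"jaw":-1,"dx":0,"dy":0,"dz":0,"twist":0},
])

```text
t: 15.07
eef_pos: [0.5718, 0.0447, 0.0836]
ee_rot: [-3.142, -0.0, -2.934]
force: [1.1, -1.3, -0.6]
width: 0.0006
gripper_force: 0.5
```

```bash
python3 - <<'E'
from h import *
C=lambda p:np.round((np.array(p)[:2]-[.5625,.0904])@np.array([[-.9786,.2059],[-.2059,-.9786]]),4)
f=[]
for c in("scene","top","scene"):
  a=arm.grab_frame(c)
  if c=="scene": b=a
  for x in arm.pinpoint(c,"tube"): print(c,x["score"],np.round(x["position"],4),C(x["position"]))
  s=arm.get_state();print(s["t"],C(s["eef_pos"]),s["force"],s["moment"])
cv2.imwrite("pics/s7.png",cv2.resize(b[165:240,200:300],(800,600),interpolation=cv2.INTER_CUBIC))
E
```

```text
scene 0.81 [0.5561 0.1137 0.0227] [ 0.0015 -0.0241]
scene 0.81 [ 0.7721 -0.024   0.0188] [-0.1816  0.1551]
scene 0.75 [0.676  0.377  0.0198] [-0.1701 -0.2571]
15.1667 [0.0003 0.0466] [ 0.06446338 -0.20501748  0.20367838] [-0.37001298 -0.02628219 -0.02250903]
top 0.77 [0.6853 0.3829 0.012 ] [-0.1804 -0.261 ]
top 0.7 [ 0.7725 -0.0235  0.0172] [-0.1821  0.1547]
15.2667 [0.0003 0.0466] [-0.49434441 -0.69395037 -0.23748347] [-0.34697067 -0.08278418 -0.02404667]
scene 0.84 [0.5592 0.115  0.0215] [-0.0018 -0.0248]
scene 0.72 [ 0.7733 -0.0254  0.0186] [-0.1824  0.1567]
scene 0.67 [0.677  0.3755 0.0163] [-0.1708 -0.2554]
15.3667 [0.0003 0.0466] [ 0.43384283 -1.26140209  0.00561222] [-0.32869629 -0.03314958  0.00769197]
```

View pics/s7.png

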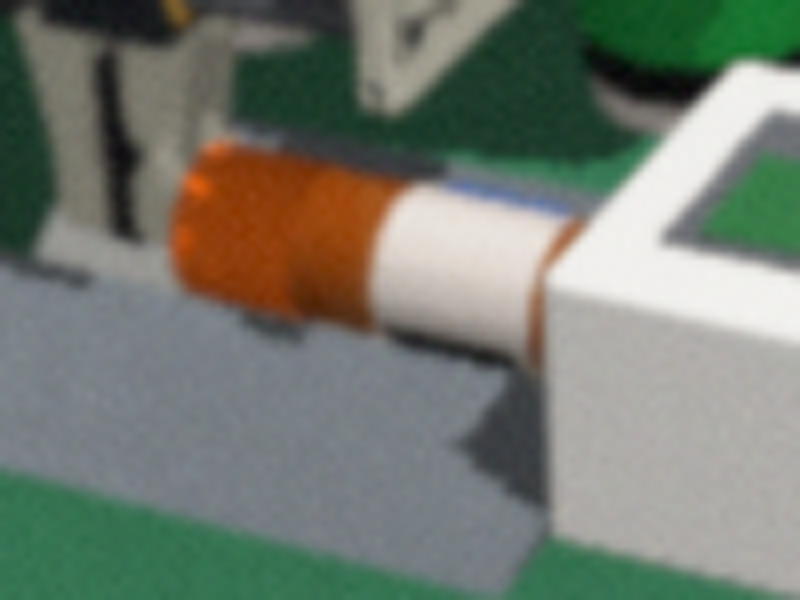

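The picture shows the tube nearly home, with only a sliver of amber left at (545,290). I keep pressing until the force shows contact.

>>> move_arm([
  {"jaw":-1,"dx":0,"dy":0.0005,"dz":0,"twist":0},
  {"jaw":-1,"dx":0,"dy":0.0003,"dz":0,"twist":0},
  {"jaw":-1,"dx":0,"dy":0,"dz":0,"twist":0},
])

```text
t: 15.62
eef_pos: [0.5717, 0.0449, 0.0837]
ee_rot: [-3.141, -0.0, -2.934]
force: [2.0, -6.1, -0.7]
width: 0.0002
gripper_force: 2.6
```

>>> move_arm([
  {"jaw":-1,"dx":0,"dy":0.0005,"dz":0,"twist":0},
  {"jaw":-1,"dx":0,"dy":0.0003,"dz":0,"twist":0},
  {"jaw":-1,"dx":0,"dy":0,"dz":0,"twist":0},
])

```text
t: 15.87
eef_pos: [0.5716, 0.0451, 0.0838]
ee_rot: [-3.14, -0.001, -2.934]
force: [2.2, -8.4, -0.0]
width: 0.0005
gripper_force: 4.7
```

The force rose to 8 N, so the tube is home against the reader. I back the finger off along the groove and raise it.

>>> move_arm([
  {"jaw":-1,"dx":0,"dy":-0.002,"dz":0,"twist":0},
  {"jaw":-1,"dx":0,"dy":-0.008,"dz":0,"twist":0},
  {"jaw":-1,"dx":0,"dy":-0.015,"dz":0,"twist":0},
  {"jaw":-1,"dx":0,"dy":-0.015,"dz":0,"twist":0},
  {"jaw":-1,"dx":0,"dy":0,"dz":-0.03,"twist":0},
  {"jaw":-1,"dx":0,"dy":0,"dz":-0.03,"twist":0},
  {"jaw":-1,"dx":0,"dy":-0.02,"dz":-0.03,"twist":0},
  {"jaw":-1,"dx":0,"dy":-0.02,"dz":-0.02,"twist":0},
  {"jaw":-1,"dx":0,"dy":0,"dz":0,"twist":0},
  {"jaw":-1,"dx":0,"dy":0,"dz":0,"twist":0},
])

```text
t: 16.7
eef_pos: [0.5886, -0.0327, 0.195]
ee_rot: [3.141, 0.003, -2.935]
force: [0.2, 0.3, -1.2]
width: 0.0005
gripper_force: 0.0
```

```bash
python3 - <<'E'
from h import *
C=lambda p:np.round((np.array(p)[:2]-[.5625,.0904])@np.array([[-.9786,.2059],[-.2059,-.9786]]),4)
a=arm.grab_frame("scene")
for n in("tube","cup_a","cassette","reagent"):
  for x in arm.pinpoint("scene",n): print(n,x["score"],np.round(x["position"],4),C(x["position"]))
s=arm.get_state();print(s["t"],C(s["eef_pos"]),s["eef_pos"][2],s["force"])
cv2.imwrite("pics/s8.png",cv2.resize(a[130:300,140:360],(780,600)))
E
```

```text
tube 0.97 [0.6751 0.3758 0.0157] [-0.169  -0.2561]
tube 0.83 [0.5606 0.1131 0.0229] [-0.0028 -0.0226]
tube 0.59 [ 0.7732 -0.0261  0.0205] [-0.1822  0.1574]
cup_a 0.9 [ 0.4478 -0.0312  0.0031] [0.1373 0.0954]
cup_a 0.77 [4.191e-01 9.590e-02 4.000e-04] [ 0.1392 -0.0349]
cassette 0.57 [0.6557 0.254  0.0043] [-0.1249 -0.1409]
reagent 0.83 [ 0.7738  0.2636 -0.0029] [-0.2424 -0.126 ]
16.95 [0.0008 0.1246] 0.19246635140318064 [-0.3691712  -0.38763951  0.20205361]
```

View pics/s8.png

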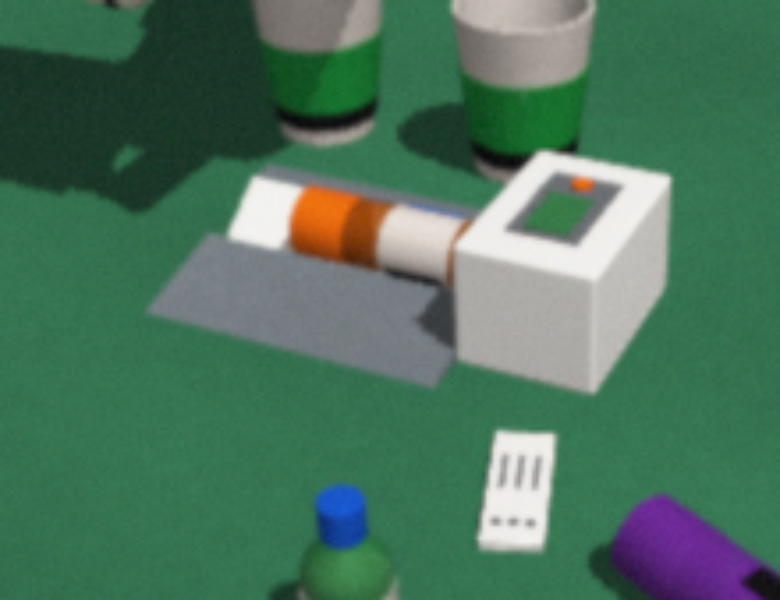

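The tube lies in the groove against the reader, cap at (320,220). The robot is clear, and the cups, cassette and bottle have not moved.

```bash
python3 -c "
from station import arm
print(arm.job_done())"
```

```text
the job is handed in; nothing more can be done
None
```

I rolled the tube up the ramp into the V-groove, pushed it home by its cap end (about 8 N against the reader), moved the robot clear, and handed the job in at about 17 s; the station gave no verdict, but the last picture shows the tube in the groove against the reader and the cups, cassette and bottle where they stood.

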